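# Put the strop paddle away and shut the rack's keeper bar

### The arm

A 6-joint arm with a two-finger parallel gripper is mounted at the origin on the work surface. World frame = base frame: x ahead of the robot, y to its left, z up, the work surface at z = 0. Lengths are in m, angles in rad, forces in N, time in s.
With the tool pointing down it reaches from about 0.35 to 0.975 m from the base axis. Payload 4.9 kg.
Tool frame: the origin (TCP) lies midway between the tips of the shut fingers; the grasp point (between the pads) lies 19 mm behind it; z points along the fingers, y is the line along which they close (so a half turn about z gives the same grasp; the last joint's range is limited). The gripper opens to 85 mm and grips with 20 to 120 N. Pads are 22 mm wide; open, the fingers measure 114 mm over their backs; the gripper's body (76 mm by 85 mm) begins 54 mm behind the grasp point. The pads swing forward as they close: fully open they stand 13 mm farther back than shut.
Start: joints at [1.092, 0.053, 1.613, -0, 1.476, -0.119], TCP at [0.22, 0.585, 0.231] pointing down, gripper open.
Joint ranges: [-3.01, 3.01], [-1.01, 2.22], [0.06, 2.58], [-1.02, 4.17], [0.09, 2.62], [-3.14, 3.14]. Speed limits (rad/s): [2.57, 2.57, 3.14, 3.14, 3.14, 3.14].

### API

Orientations are given as a unit quaternion [w, x, y, z].
In Python, from plant import state, grab_frame, job_done, cut_out, place_of gives the robot as it stands.
- The arm moves only by the tool jog_arm, never from a script. Its argument "motion" is text: rows parted by semicolons, each of 7 numbers parted by spaces: the opening in per cent of the stroke, from 0 (shut) to 100 (fully open), then the shift along the tool's x, y, z as a fraction of full scale, then the turn, a rotation vector about the tool's x, y, z as a fraction of full scale. A call has exactly 5 rows; each row is the pose to reach, as a shift and turn from the pose commanded when the call began, along the tool's axes at that moment; what a row does not reach only later rows make up. Full scale, the value 1, is 50 cm for a shift and 1.5 rad for a turn. A row lasts 1/8 s, in which the tool goes at most 62.5 mm and 10.7 degrees, less where a joint would pass 70% of its speed; a pose out of reach is approached as far as the arm can. A call with a number of a shift or a turn outside -1 to 1 is refused whole. A call with a gripper value outside its range is refused whole. The fingers move at their own pace and stop on an object; the grip force is fixed at half the most. Time passes only in rows, so rows that repeat a pose let the fingers close, or fill a call up. It gives the time, the measured TCP pose, the force, the opening and the grip force at its end, in the units of the state.
- state(): the state, without advancing time (a new reading comes with each control period).
- grab_frame(name): name is "scene" or "top" or "wrist"; returns a dict with "color" (400x640x3 uint8, red, green, blue), "range_z" (400x640 float32, m along the optical axis (not along the pixel's ray), 0 where there is no reading), "intrinsics" (3x3 intrinsics, pixels), "world_from_camera" (4x4, takes a point from camera to world coordinates). Camera axes: x right, y up, looking along -z (the intrinsics and any distortion apply to the point x, -y, -z); pixel columns grow to the right and rows downward; lengths in m; the calibration is good to about 2 mm. A picture is of the moment at which its call begins.
- job_done(): hands the job in; it is judged then, once.
Trained networks look in the newest picture that a camera, given by its name, has taken for a name from the list of things; names that differ only in an ending like _2 or _b are one class to them, and where a whole thing is asked for, a point or a joint stands for the part that bears it (a point fixed in the world has none). Each returns a list of dicts, best first, with "p" (0 to 1); they miss things now and then, are a little off and sometimes report something else, mostly with a low value. They report only what shows in the picture. A call takes as long as a camera call. They do not tell look-alikes from the thing itself.
- cut_out(camera, thing): "pixels" (400x640 bool, what is visible of it).
- place_of(camera, thing): "at" ([x, y, z] in m, in world coordinates, good to about 4 mm: a listed point, or the origin of a listed thing).
The state is a dict: "time": time; "joint_pos": joint angles; "joint_vel": joint speeds; "joint_efforts": joint torques, N m; "tool_pos": TCP position; "tool_rot": TCP orientation; "contact_force": force on the tool from outside, world axes, zero at the start; "ft_torque": the same for the moment, N m; "gripper_width": opening from 0.0 (shut) to 1.0 (fully open); "grasp_force": force on a finger pad.
Only numpy, scipy, OpenCV 4.12 (cv2) and the standard library are available. Lean on these libraries where they do the work, as an engineer would, in place of code of your own. Each camera call takes 0.05 s, during which the arm holds its last target. There are 200 camera calls.

### The job

Lay the strop paddle that is on the bench flat into the empty bay of the wooden rack, leather face up, and let go of it. Then swing the rack's steel keeper bar across the paddles until it has passed its spring ball and is fully shut against its stop. Leave the other paddle and the jar, spool and maul where they are.

Things in the scene. Friction and masses are not known exactly. Their poses are not given: they have to be found in the camera images.
- paddle: Loose wooden strop paddle on the bench, right of the rack; 202 mm long, 20 mm thick, 0.1 to 0.2 kg. Blade 115 x 48 mm, tan leather facing on top. Handle 24 mm wide, 20 mm thick, towards -x, its end 143 mm from the origin; grip it across about 105 mm from the origin. Origin: centre of the blade's underside; x from handle to blade, z up out of the leather face.
- rack: Fixed wooden rack, base x -102..+45, y -112..+112 mm, 35 mm high; -x faces the robot. Origin: on the bench under the middle of the shut keeper bar, which lies along y. Two bays along x, at y = +34 mm (holds a paddle) and -34 mm (empty): floors at height 35 mm, ribs, lips and back stop 8 mm thick with tops at 49 mm. Handles overhang the front (-x) through a 36 mm gap in the lips at x = -98.
- bay (a point): Centre of the empty bay's floor, a pocket 127 x 60 mm; the paddle's origin belongs here with its axes along the rack's (handle towards -x). In the rack's frame (-30.5, -34, 35) mm; axes as the rack's.
- other_paddle: The identical paddle already lying in the other bay (y = +34 mm of the rack); its top is at height 55 mm. Origin and axes as for the loose paddle. Not to be moved.
- keeper (a joint): Angle q of the keeper bar about its upright hinge, rad. 0 = shut against its stop, lying along the rack's -y; grows as it opens towards the robot: from the hinge the bar points along (-sin q, -cos q) in rack x, y. Starts at 1.3 to 1.75. It turns lightly (under 1 N) and stays where left; from about 0.17 to 0.03 it rides over the spring ball and must be pushed; held shut it reads 0 to 0.015.
- keeper_hinge (a point): On the hinge axis at the height of the bar's underside (60 mm over the bench), rack frame (0, 92, 60) mm. The dark steel bar is 16 mm wide, 22 mm tall (heights 60 to 82 mm), reaches 204 mm from the axis and passes 5 mm above the paddles, whose tops are at 55 mm.
- keeper_grip (a point): Middle of the upright round grip post on the bar, 16 mm diameter, 42 mm tall (heights 82 to 124 mm), 150 mm from the hinge axis along the bar. Moves with the bar. It may be gripped or pushed; the bar's side below it is flush with it.
- jar: Amber glass jar with a steel lid, 68 mm diameter, 95 mm high, standing behind the rack. Origin: centre of its underside. Bystander.
- spool: Grey thread spool, 56 mm diameter, 80 mm high, standing behind and to the right of the rack. Origin: centre of its underside. Bystander.
- maul: White-headed leather maul standing on its head, 72 mm diameter, 195 mm high, to the left of the rack. Origin: centre of its underside. Bystander.
- lamp (a point): Middle of the underside of a fixed lamp bar, 32 mm wide (x), 310 mm long (y), right above the shut keeper, 244 mm over the bench, on two posts at rack x = +38, y = -145 and +145 mm. A gripper pointing straight down does not fit under it at the shut keeper; one leaned back towards the rack's -x by about 30 degrees, fingers pointing forward and down, does.
- ball (a point): Top of the 16 mm spring ball in the steel block under the shut bar's free end, 187 mm from the hinge; it stands 4 mm above the bar's underside. The bar presses it down and passes over it (about 5 to 10 N at the grip), then it pops up behind the bar (on its -x side) and holds it shut.
There are look-alikes about, which are no part of the job. Leave any blue or turquoise look-alike of the paddle alone.

How it is judged:
By the outcome, as a careful person would: the job done as asked, in the order asked, and still so for the second after the job is handed in, with the robot touching nothing.
It also fails if it takes over 64 s, if anything falls off the work surface, if the arm or the gripper's body presses on something with over 40 N, if the wrist force passes 120 N, or if a joint passes its speed limit or range.

## Working session

There is one attempt and no reset: what is moved stays moved. The work goes in short steps, Python scripts to look and compute and a tool call to move; the robot and the scene stay as the last step left them, time stands still between calls to the robot, and variables do not carry over. Pictures are saved under pics/ and viewed, at most 10 in all, crops included, and the job is handed in when it is done.

Besides the shell and the picture viewer there is one more tool, called as name(argument=value, ...) on one line, values as JSON. jog_arm: Moves the arm, as the interface text tells. Shift numbers are shares of 50 cm and turn numbers shares of 1.5 rad, none past 1 either way. Its arguments: {"type":"object","properties":{"motion":{"type":"string"}},"required":["motion"]}

```bash
ls; mkdir -p pics; cat > look.py <<'E'
import numpy as np, cv2
from plant import *
def pts(f,mask=None):
    K=f["intrinsics"];T=f["world_from_camera"];z=f["range_z"]
    v,u=np.mgrid[:400,:640]
    P=np.stack([(u-K[0,2])/K[0,0]*z,-(v-K[1,2])/K[1,1]*z,-z],-1)@T[:3,:3].T+T[:3,3]
    ok=z>0
    if mask is not None: ok&=mask
    return P,ok
def save(f,n): cv2.imwrite("pics/"+n,f["color"][:,:,::-1])
E
python3 - <<'E'
from look import *
a=[]
for c in ["scene","top"]:
    f=grab_frame(c); a.append(f["color"])
    np.savez("pics/"+c+".npz",**f)
    for n in ["paddle","rack","bay","keeper_hinge","keeper_grip","lamp","ball","jar","spool","maul"]:
        print(c,n,[(np.round(d["at"],3).tolist(),round(d["p"],2)) for d in place_of(c,n)])
    save(f,c+"1.png")
    print(np.round(f["world_from_camera"],2).tolist(), f["intrinsics"].tolist())
print(state())
E
```

```text
pics
scene paddle [([0.164, -0.364, -0.002], 0.83), ([0.548, -0.322, 0.001], 0.74), ([0.563, 0.494, -0.003], 0.29)]
scene rack [([0.656, 0.092, 0.001], 0.73)]
scene bay [([0.626, 0.056, 0.036], 0.68), ([0.621, 0.128, 0.035], 0.68)]
scene keeper_hinge [([0.653, 0.187, 0.065], 0.97)]
scene keeper_grip [([0.51, 0.151, 0.104], 0.58), ([0.657, 0.186, 0.066], 0.34)]
scene lamp [([0.659, 0.094, 0.244], 0.85), ([0.655, 0.188, 0.064], 0.53)]
scene ball [([0.645, -0.002, 0.065], 0.95)]
scene jar [([0.646, 0.001, 0.066], 0.66), ([0.808, 0.11, -0.001], 0.56)]
scene spool [([0.751, -0.248, 0.0], 0.61)]
scene maul [([0.566, 0.492, -0.004], 0.67)]
[[-0.7, -0.49, 0.53, 1.11], [0.72, -0.47, 0.52, 0.68], [-0.01, 0.74, 0.68, 0.98], [0.0, 0.0, 0.0, 1.0]] [[393.72999693973486, 0.0, 325.37373962717555], [0.0, 393.72999693973486, 198.1956849292781], [0.0, 0.0, 1.0]]
top paddle [([0.279, 0.137, 0.002], 0.89), ([0.164, -0.364, -0.0], 0.74), ([0.545, -0.321, -0.0], 0.57), ([0.652, 0.093, -0.002], 0.39)]
top rack [([0.65, 0.094, -0.002], 0.97), ([0.809, 0.108, 0.002], 0.22)]
top bay [([0.627, 0.061, 0.032], 0.
[... 559 characters left out ...]
joint_pos': array([ 1.09203484e+00,  5.26885873e-02,  1.61290807e+00, -5.56256058e-06,
        1.47600545e+00, -1.18945594e-01]), 'joint_vel': array([-0.00085009,  0.00039622, -0.00055242,  0.00061514,  0.00129006,
       -0.00039476]), 'joint_efforts': array([-3.51043273e-04, -3.93711019e+01, -3.70456982e+01, -1.73554045e-04,
        8.01065034e-04, -2.25737189e-06]), 'tool_pos': array([0.22002187, 0.58496627, 0.23130583]), 'tool_rot': array([ 1.25497644e-06,  1.78938747e-01,  9.83860216e-01, -5.33054315e-06]), 'contact_force': array([-0.47968014, -0.089506  , -0.22236088]), 'ft_torque': array([-0.03558048,  0.01596304,  0.02352052]), 'grasp_force': 0.0, 'gripper_width': 1.0027382937997233}
```

View pics/top1.png

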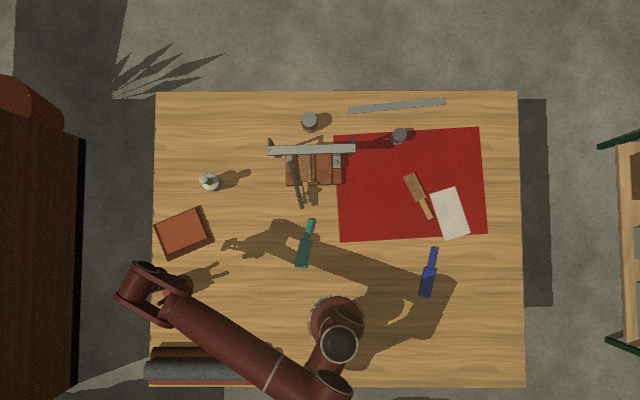

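View pics/scene1.png

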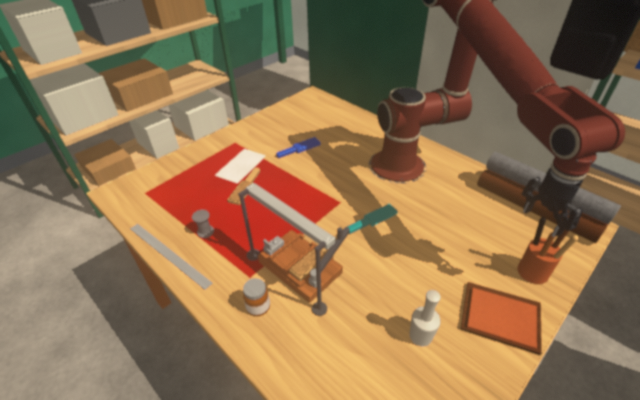

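The top view shows the wooden paddle on the red cloth at (415,193), with its handle toward (428,213). The rack is at (315,168), with its keeper open (hinge at 290,157, free end at 301,206). The teal (305,243) and blue (429,272) paddles are look-alikes.

```bash
python3 - <<'E'
from look import *
for c in ["scene","top"]:
    f=dict(np.load(f"pics/{c}.npz")); P,ok=pts(f)
    m=ok&(abs(P[...,0]-.54)<.14)&(abs(P[...,1]+.31)<.14)&(P[...,2]>.011)&(P[...,2]<.04)
    q=P[m]; print(c,len(q),np.median(q[:,2]),q[:,:2].min(0),q[:,:2].max(0))
    if len(q)>20:
        r=cv2.minAreaRect((q[:,:2]*1000).astype(np.float32)); print(r)
        xy=q[:,:2]; w,V=np.linalg.eigh(np.cov(xy.T)); a=V[:,1]; a=a if a[0]>0 else -a
        t=xy@a; s=xy@np.array([-a[1],a[0]])
        print("yaw",np.degrees(np.arctan2(a[1],a[0])),"t",t.min(),t.max())
        for lo in np.arange(t.min(),t.max(),.02):
            k=(t>=lo)&(t<lo+.02); print(round(lo-t.min(),3),k.sum(),np.round([s[k].min(),s[k].max(),s[k].mean()],4), np.round(np.median(q[k,2]),4))
    # rack base
    m=ok&(abs(P[...,0]-.62)<.16)&(abs(P[...,1]-.094)<.16)&(P[...,2]>.022)&(P[...,2]<.052)
    q=P[m]; print("rack",cv2.minAreaRect((q[:,:2]*1000).astype(np.float32)))
    m=ok&(P[...,2]>.225)&(P[...,2]<.29)&(abs(P[...,1]-.094)<.2)&(abs(P[...,0]-.655)<.08)
    q=P[m]; print("lamp",q[:,2].max(),cv2.minAreaRect((q[:,:2]*1000).astype(np.float32)))
    m=ok&(abs(P[...,0]-.55)<.12)&(abs(P[...,1]-.15)<.06)&(P[...,2]>.07)&(P[...,2]<.09)
    q=P[m]; print("keeper",cv2.minAreaRect((q[:,:2]*1000).astype(np.float32)))
E
```

```text
scene 304 0.018101652296763637 [ 0.41383289 -0.38248297] [ 0.60863241 -0.27133214]
((509.4161376953125, -335.72662353515625), (208.34495544433594, 44.663944244384766), 27.054851531982422)
yaw 23.613172832838142 t 0.22792898769953426 0.4368784849898322
0.0 14 [-0.524  -0.5013 -0.513 ] 0.0171
0.02 24 [-0.5232 -0.4986 -0.5097] 0.0173
0.04 21 [-0.525  -0.5002 -0.5104] 0.0174
0.06 24 [-0.5243 -0.4983 -0.5089] 0.0192
0.08 34 [-0.5307 -0.4901 -0.5074] 0.0182
0.1 33 [-0.5308 -0.492  -0.512 ] 0.0192
0.12 33 [-0.5287 -0.4931 -0.5121] 0.0183
0.14 28 [-0.5302 -0.4996 -0.5151] 0.0192
0.16 26 [-0.5287 -0.5014 -0.5159] 0.0183
0.18 47 [-0.5287 -0.4857 -0.5069] 0.0176
0.2 20 [-0.5259 -0.4835 -0.5097] 0.0149
rack ((647.8753051757812, 88.76614379882812), (261.8631286621094, 295.1802978515625), 35.62736511230469)
lamp 0.2707108676771337 ((671.2056274414062, 97.2885971069336), (62.01948547363281, 309.49761962890625), 1.92020583152771)
keeper ((562.2265625, 163.75894165039062), (215.48709106445312, 19.776514053344727), 13.543299674987793)
top 477 0.018889129712201136 [ 0.40607495 -0.44928623] [ 0.66592911
[... 345 characters left out ...]
8 [-0.5657 -0.5188 -0.5314] 0.0183
0.1 36 [-0.5927 -0.4532 -0.5302] 0.0192
0.12 61 [-0.6482 -0.4538 -0.5347] 0.0181
0.14 61 [-0.5549 -0.4493 -0.5285] 0.0188
0.16 57 [-0.5843 -0.5102 -0.5339] 0.0201
0.18 57 [-0.6847 -0.418  -0.5348] 0.0187
0.2 56 [-0.5576 -0.5103 -0.5341] 0.0201
0.22 42 [-0.558  -0.5069 -0.5343] 0.019
0.24 1 [-0.5548 -0.5548 -0.5548] 0.0128
0.26 2 [-0.5949 -0.5917 -0.5933] 0.0129
0.28 2 [-0.5309 -0.4703 -0.5006] 0.0136
0.3 2 [-0.5172 -0.5019 -0.5096] 0.0119Traceback (most recent call last):
  File "<stdin>", line 12, in <module>
    return umr_minimum(a, axis, None, out, keepdims, initial, where)
ValueError: zero-size array to reduction operation minimum which has no identity
```

```bash
cat > mv.py <<'E'
import numpy as np
from scipy.spatial.transform import Rotation as R
from plant import state
def tool(yaw_y,lean=0,fwd=0):
    """tool pointing down, closing line y at yaw_y deg; then leaned: fingers tip towards world heading fwd deg"""
    y=np.array([np.cos(np.radians(yaw_y)),np.sin(np.radians(yaw_y)),0]);z=np.array([0,0,-1.])
    M=R.from_matrix(np.stack([np.cross(y,z),y,z],1))
    h=np.radians(fwd); ax=np.array([np.sin(h),-np.cos(h),0])  # turns -z towards heading
    return R.from_rotvec(ax*np.radians(lean))*M
def rel(*targets):
    s=state(); q=s["tool_rot"]; R0=R.from_quat(q,scalar_first=True); p0=s["tool_pos"]
    print("now",np.round(p0,4),"t",s["time"],"j",np.round(s["joint_pos"],2),"F",np.round(s["contact_force"],1),"w",round(s["gripper_width"],3))
    for p,Rt in targets:
        d=R0.inv().apply(np.array(p)-p0)/.5; w=(R0.inv()*Rt).as_rotvec()/1.5
        print(np.round(d,4),np.round(w,4))
E
python3 - <<'E'
from mv import *
rel(([.42,.30,.30],tool(20)),([.43,.0,.30],tool(-22)),([.45,-.33,.30],tool(-63)))
E
```

```text
now [0.22   0.585  0.2313] t 1.1 j [ 1.09  0.05  1.61 -0.    1.48 -0.12] F [-0.5 -0.1 -0.2] w 1.003
[-0.575  -0.3926 -0.1374] [-0.      0.      0.5746]
[-0.805  -0.9471 -0.1374] [-0.      0.      1.0633]
[-1.0748 -1.5508 -0.1374] [-0.      0.      1.5404]
```

jog_arm(motion="100 -0.05 -0.03 -0.13 0 0 0.1; 100 -0.19 -0.13 -0.137 0 0 0.25; 100 -0.32 -0.22 -0.137 0 0 0.37; 100 -0.45 -0.31 -0.137 0 0 0.49; 100 -0.575 -0.39 -0.137 0 0 0.575")

```text
time: 1.72
tool_pos: [0.3789, 0.3583, 0.2998]
tool_rot: [0.0, 0.576, 0.818, 0.001]
contact_force: [0.7, 0.3, -0.1]
gripper_width: 0.992
grasp_force: 0.0
```

```bash
python3 - <<'E'
from mv import *
rel(([.43,.0,.30],tool(-22)),([.45,-.33,.30],tool(-63)))
E
```

```text
now [0.3789 0.3583 0.2998] t 1.725 j [ 0.61 -0.23  1.76 -0.    1.61  0.27] F [ 0.7  0.3 -0.1] w 0.992
[-7.092e-01 -1.454e-01 -7.000e-04] [ 6.000e-04 -4.000e-04  4.852e-01]
[-1.344e+00 -3.302e-01 -1.100e-03] [ 5.000e-04 -7.000e-04  9.622e-01]
```

jog_arm(motion="100 -0.12 -0.02 0 0 0 0.1; 100 -0.24 -0.05 0 0 0 0.2; 100 -0.36 -0.08 0 0 0 0.3; 100 -0.48 -0.1 0 0 0 0.4; 100 -0.6 -0.12 0 0 0 0.485")

```text
time: 2.35
tool_pos: [0.4241, 0.0557, 0.2998]
tool_rot: [0.0, 0.829, 0.56, 0.001]
contact_force: [0.1, -0.1, 0.1]
gripper_width: 0.998
grasp_force: 0.0
```

```bash
python3 - <<'E'
from mv import *
rel(([.45,-.33,.30],tool(-63)))
E
```

```text
now [0.4241 0.0557 0.2998] t 2.35 j [-0.04 -0.48  1.95  0.    1.66  0.34] F [ 0.1 -0.1  0.1] w 0.998
[-6.961e-01  3.363e-01 -3.000e-04] [ 0.0008 -0.0007  0.4777]
```

jog_arm(motion="100 -0.11 0.05 0 0 0 0.1; 100 -0.22 0.1 0 0 0 0.2; 100 -0.33 0.155 0 0 0 0.3; 100 -0.44 0.21 0 0 0 0.4; 100 -0.55 0.26 0 0 0 0.45")

```text
time: 2.98
tool_pos: [0.443, -0.2482, 0.2997]
tool_rot: [0.0, 0.967, 0.254, 0.0]
contact_force: [0.1, 0.1, 0.1]
gripper_width: 1.0
grasp_force: 0.0
```

```bash
python3 - <<'E'
from mv import *
rel(([.45,-.33,.24],tool(-63)))
E
```

```text
now [ 0.443  -0.2482  0.2997] t 2.975 j [-0.66 -0.26  1.79  0.    1.61  0.4 ] F [0.1 0.1 0.1] w 1.0
[-0.0682  0.1492  0.1194] [ 0.0005 -0.0004  0.0281]
```

jog_arm(motion="100 -0.03 0.06 0.03 0 0 0.01; 100 -0.055 0.11 0.05 0 0 0.02; 100 -0.055 0.11 0.05 0 0 0.02; 100 -0.055 0.11 0.05 0 0 0.02; 100 -0.055 0.11 0.05 0 0 0.02")

```text
time: 3.6
tool_pos: [0.4468, -0.3067, 0.2753]
tool_rot: [0.001, 0.97, 0.242, 0.0]
contact_force: [-1.0, 0.2, 0.1]
gripper_width: 0.997
grasp_force: 0.0
```

```bash
cat > pad.py <<'E'
from look import *
def fit(P,m):
    q=P[m]; xy=q[:,:2]; r=cv2.minAreaRect((xy*1000).astype(np.float32)); print(len(q),"z",np.median(q[:,2]),r)
    c=np.array(r[0]);b=cv2.boxPoints(r);e=[b[1]-b[0],b[2]-b[1]];a=max(e,key=np.linalg.norm);a/=np.linalg.norm(a)
    # blade is wider end
    t=(xy*1000-c)@a; s=(xy*1000-c)@np.array([-a[1],a[0]])
    if np.ptp(s[t<-20])>np.ptp(s[t>20]): a=-a;t=-t;s=-s
    h=t<-50; bl=t>10
    L=np.percentile(t,[.3,99.7]); org=t.max()-57.5 if 0 else (L[0]+143+L[1]-57.5-2)/2
    sm=lambda k:(np.percentile(s[k],1)+np.percentile(s[k],99))/2
    sh,sb=sm(h),sm(bl); n=np.array([-a[1],a[0]])
    print("L",L,"sh,sb",sh,sb,"handle w",np.percentile(s[h],[1,99]),"blade",np.percentile(s[bl],[1,99]))
    th,tb=t[h].mean(),t[bl].mean()
    d=np.arctan2(sb-sh,tb-th); yaw=np.degrees(np.arctan2(a[1],a[0])+d)
    print("yaw",yaw,"origin",c+a*org+n*sb,"grip",c+a*(org-105)+n*sh)
E
python3 - <<'E'
from mv import *
from pad import *
rel(([.453,-.370,.1],tool(-63)))
f=grab_frame("wrist"); save(f,"w1.png"); P,ok=pts(f); print(np.round(f["world_from_camera"],3).tolist())
for d in cut_out("wrist","paddle"): print(d["p"],d["pixels"].sum()); fit(P,ok&d["pixels"]&(P[...,2]>.008)&(P[...,2]<.03))
print(place_of("wrist","paddle"))
fit(P,ok&(P[...,2]>.013)&(P[...,2]<.03)&(abs(P[...,0]-.52)<.15)&(abs(P[...,1]+.335)<.09))
E
```

```text
now [ 0.4468 -0.3067  0.2753] t 3.6 j [-0.74 -0.17  1.75  0.    1.56  0.34] F [-1.   0.2  0.1] w 0.997
[-0.0487  0.1172  0.3507] [ 0.0008 -0.0004  0.0112]
[[0.468, 0.846, 0.256, 0.513], [-0.883, 0.448, 0.136, -0.272], [0.001, -0.29, 0.957, 0.417], [0.0, 0.0, 0.0, 1.0]]
0.95 6063
5935 z 0.01810383138565691 ((509.7635803222656, -335.5736083984375), (199.5033721923828, 48.117919921875), 25.973766326904297)
L [-97.84420999  99.03894654] sh,sb 0.2416438464790467 0.31022497786818626 handle w [-11.53772537  12.02101306] blade [-23.14118928  23.76163924]
yaw 26.00401661991513 origin [ 547.69777587 -316.74828965] grip [ 453.33336352 -362.79568102]
0.89 3334
3122 z 0.017843035138617902 ((209.28903198242188, -370.4961242675781), (48.708927154541016, 197.37295532226562), 76.78067016601562)
L [-98.24810438  97.22812144] sh,sb -1.4105479222631532 -1.841038071161213 handle w [-12.63085649   9.80976065] blade [-23.98104273  20.29896659]
yaw 166.58488978684522 origin [ 169.5628169  -359.27312922] grip [ 271.68206182 -383.7035511 ]
[{'at': [0.5471, -0.3164, -0.0019], 'p': 0.72}, {'at': [0.164, -0.3631, -0.0017], 'p': 0.65}]
5768 z 0.018138478163942373 ((509.552978515625, -335.4974670410156), (199.19805908203125, 47.77028274536133), 25.950180053710938)
L [-98.18302415  98.9473166 ] sh,sb -0.02756125810315524 0.10153730041550091 handle w [-11.76986404  11.71474152] blade [-22.95147541  23.15455001]
yaw 26.007187212183776 origin [ 547.39271139 -316.96957508] grip [ 453.0358486  -363.03257314]
```

View pics/w1.png

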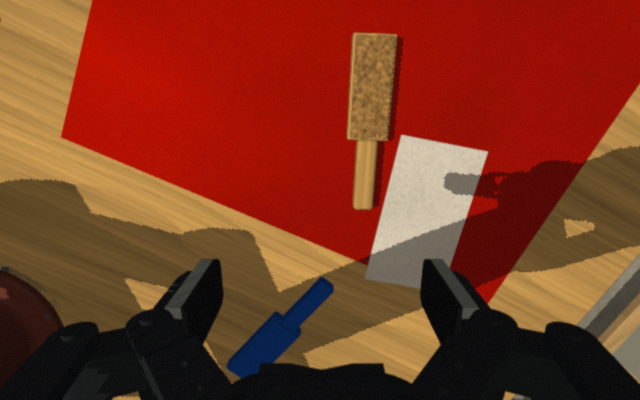

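The wrist view shows the paddle leather up, blade at (372,85) and handle at (366,175). The fitted length and width (199 × 48 mm) match the given size, so I'm going down to the handle.

jog_arm(motion="100 -0.042 0.104 0.08 0 0 0.023; 100 -0.042 0.104 0.2 0 0 0.023; 100 -0.042 0.104 0.32 0 0 0.023; 80 -0.042 0.104 0.42 0 0 0.023; 80 -0.042 0.104 0.43 0 0 0.023")

```text
time: 4.38
tool_pos: [0.4498, -0.3603, 0.055]
tool_rot: [-0.004, 0.974, 0.224, -0.002]
contact_force: [0.2, 0.5, 0.7]
gripper_width: 0.796
grasp_force: 0.0
```

```bash
python3 - <<'E'
from mv import *
rel(([.453,-.363,.003],tool(-64)))
E
```

```text
now [ 0.4498 -0.3603  0.055 ] t 4.375 j [-0.8   0.12  1.85  0.    1.18  0.31] F [0.2 0.5 0.7] w 0.796
[0.0037 0.0085 0.1038] [-0.0058  0.0019 -0.0007]
```

jog_arm(motion="80 0 0.004 0.05 0 0 0; 80 0 0.004 0.09 0 0 0; 80 0 0.004 0.104 0 0 0; 80 0 0.004 0.104 0 0 0; 80 0 0.004 0.104 0 0 0")

```text
time: 5.0
tool_pos: [0.4537, -0.3657, 0.0086]
tool_rot: [0.001, 0.975, 0.224, 0.001]
contact_force: [0.0, -0.3, 0.4]
gripper_width: 0.8
grasp_force: 0.0
```

```bash
python3 - <<'E'
from mv import *
rel(([.453,-.363,.003],tool(-64)))
E
```

```text
now [ 0.4537 -0.3657  0.0086] t 5.0 j [-0.81  0.19  1.86  0.    1.09  0.31] F [ 0.  -0.3  0.4] w 0.8
[ 0.001  -0.0055  0.0112] [ 0.0012 -0.0004 -0.001 ]
```

jog_arm(motion="60 0 -0.0055 0.011 0 0 0; 40 0 -0.0055 0.011 0 0 0; 0 0 -0.0055 0.011 0 0 0; 0 0 -0.0055 0.011 0 0 0; 0 0 -0.0055 0.011 0 0 0")

```text
time: 5.62
tool_pos: [0.452, -0.3627, 0.0021]
tool_rot: [0.0, 0.975, 0.224, 0.0]
contact_force: [-0.1, 0.1, 0.9]
gripper_width: 0.27
grasp_force: 61.2
```

jog_arm(motion="0 0 0 -0.03 0 0 0; 0 0 0 -0.1 0 0 0; 0 0 0 -0.2 0 0 0; 0 0 0 -0.3 0 0 0; 0 0 0 -0.4 0 0 0")

```text
time: 6.25
tool_pos: [0.4516, -0.3623, 0.2042]
tool_rot: [0.0, 0.975, 0.224, 0.0]
contact_force: [0.8, -0.8, -0.6]
gripper_width: 0.265
grasp_force: 60.9
```

```bash
python3 - <<'E'
from mv import *
from pad import *
rel(([.43,-.12,.27],tool(-77)),([.42,.02,.27],tool(-88)))
f=grab_frame("wrist"); save(f,"w2.png"); P,ok=pts(f)
f=grab_frame("scene"); P,ok=pts(f)
# rack/lamp yaw : use lamp top and rack top surfaces, robot away
for nm,lo,hi in [("lamp",.262,.29),("rackbase",.03,.04),("ribs",.045,.0515)]:
    m=ok&(P[...,2]>lo)&(P[...,2]<hi)&(abs(P[...,1]-.094)<.18)&(abs(P[...,0]-.63)<.1)
    print(nm,m.sum(),cv2.minAreaRect((P[m][:,:2]*1000).astype(np.float32)))
for c in ["scene","top"]:
    if c=="top": grab_frame(c)
    for n in ["rack","bay","keeper_hinge","keeper_grip","lamp","ball","other_paddle"]:
        print(c,n,[(np.round(d["at"],4).tolist(),round(d["p"],2)) for d in place_of(c,n)][:2])
E
```

```text
now [ 0.4516 -0.3623  0.2042] t 6.25 j [-0.8  -0.04  1.75 -0.    1.43  0.31] F [ 0.8 -0.8 -0.6] w 0.265
[ 0.173  -0.4547 -0.1317] [ 0.0003 -0.      0.1503]
[ 0.2774 -0.7153 -0.1318] [ 3.000e-04 -1.000e-04  2.783e-01]
lamp 1128 ((670.4990234375, 95.9240493774414), (60.29032516479492, 310.35565185546875), 1.5700938701629639)
rackbase 1394 ((629.4711303710938, 96.98248291015625), (148.31820678710938, 296.6741943359375), 1.4581693410873413)
ribs 516 ((623.7288208007812, 98.0487289428711), (155.31321716308594, 293.3079833984375), 1.7658228874206543)
scene rack [([0.6576, 0.0926, -0.0004], 0.69), ([0.6567, 0.1847, 0.0619], 0.42)]
scene bay [([0.6255, 0.0578, 0.0353], 0.84), ([0.8066, 0.1113, -0.0009], 0.46)]
scene keeper_hinge [([0.6577, 0.1876, 0.0647], 0.91), ([0.8091, 0.1105, 0.0014], 0.46)]
scene keeper_grip [([0.5094, 0.1476, 0.1066], 0.7), ([0.66, 0.091, 0.2464], 0.49)]
scene lamp [([0.6589, 0.0969, 0.2439], 0.69)]
scene ball [([0.6448, 0.0003, 0.0637], 0.86)]
scene other_paddle [([0.6233, 0.1271, 0.0333], 0.7)]
top rack [([0.6523, 0.0956, -0.0033], 0.75)]
top bay [([0.6302, 0.0592, 0.0312], 0.83)]
top keeper_hinge [([0.6513, 0.1869, 0.058], 0.62)]
top keeper_grip [([0.5052, 0.1481, 0.1056], 0.72), ([0.7454, -0.2502, 0.0002], 0.72)]
top lamp [([0.6584, 0.0958, 0.2439], 0.77), ([0.6494, 0.0947, -0.0036], 0.56)]
top ball [([0.6365, 0.0039, 0.0647], 0.82)]
top other_paddle [([0.6219, 0.1309, 0.0373], 0.6)]
```

View pics/w2.png

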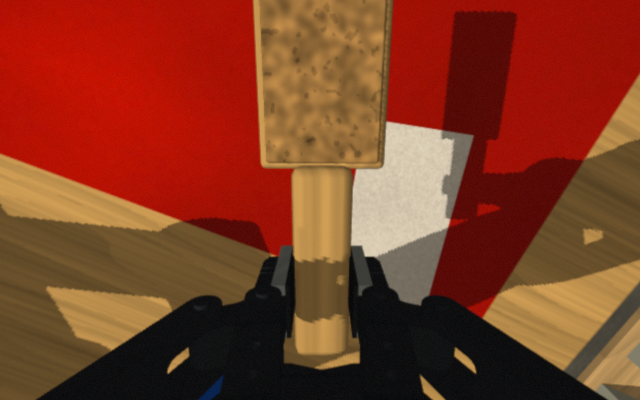

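jog_arm(motion="0 0.03 -0.1 -0.08 0 0 0.06; 0 0.08 -0.22 -0.15 0 0 0.15; 0 0.13 -0.34 -0.19 0 0 0.24; 0 0.18 -0.45 -0.19 0 0 0.3; 0 0.19 -0.49 -0.19 0 0 0.3")

```text
time: 7.72
tool_pos: [0.4302, -0.0985, 0.2981]
tool_rot: [0.0, 1.0, 0.002, 0.001]
contact_force: [0.4, -0.7, -1.1]
gripper_width: 0.263
grasp_force: 60.9
```

jog_arm(motion="0 0 0 0 0 0 0; 0 0 0 0 0 0 0; 0 0 0 0 0 0 0; 0 0 0 0 0 0 0; 0 0 0 0 0 0 0")

```text
time: 8.35
tool_pos: [0.4303, -0.1012, 0.2967]
tool_rot: [-0.0, 1.0, 0.001, -0.0]
contact_force: [-0.5, -0.2, -1.2]
gripper_width: 0.263
grasp_force: 60.9
```

```bash
python3 - <<'E'
from mv import *
from pad import *
rel(([.44,.04,.20],tool(-89)))
f=grab_frame("wrist"); save(f,"w3.png"); np.savez("pics/w3.npz",**f); P,ok=pts(f)
for n in ["rack","bay","keeper_hinge","keeper_grip","ball","other_paddle","lamp"]:
    print(n,[(np.round(d["at"],4).tolist(),round(d["p"],2)) for d in place_of("wrist",n)][:2])
for nm,lo,hi in [("base",.027,.037),("ribs",.042,.049),("pad",.0505,.058)]:
    m=ok&(P[...,2]>lo)&(P[...,2]<hi)&(abs(P[...,1]-.094)<.13)&(abs(P[...,0]-.62)<.14)
    print(nm,m.sum(),cv2.minAreaRect((P[m][:,:2]*1000).astype(np.float32)))
s=state();
m=ok&(abs(P[...,2]-s["tool_pos"][2]-.0175)<.012)&(P[...,0]>.46)&(abs(P[...,1]-s["tool_pos"][1])<.06); print("held");fit(P,m)
E
```

```text
now [ 0.4303 -0.1012  0.2967] t 8.35 j [-0.4  -0.43  1.93 -0.    1.65  1.17] F [-0.5 -0.2 -1.2] w 0.263
[ 0.0199 -0.2824  0.1935] [-0.0001  0.0003 -0.0108]
rack [([0.5071, 0.1457, 0.1032], 0.56)]
bay []
keeper_hinge []
keeper_grip [([0.5073, 0.1467, 0.102], 0.69)]
ball []
other_paddle []
lamp []
base 4492 ((542.7554321289062, 90.75552368164062), (120.78237915039062, 222.3958740234375), 0.13381598889827728)
ribs 2234 ((540.49267578125, 92.0914306640625), (145.51611328125, 119.620849609375), 89.9729232788086)
pad 3248 ((539.5838012695312, 124.07145690917969), (44.60112762451172, 117.03143310546875), 89.84231567382812)
held
24962 z 0.3128383390896325 ((498.46826171875, -101.27836608886719), (48.290042877197266, 76.94441986083984), 89.78073120117188)Traceback (most recent call last):
  File "<stdin>", line 11, in <module>
  File "pad.py", line 11, in fit
    sh,sb=sm(h),sm(bl); n=np.array([-a[1],a[0]])
          ~~^^^
  File "pad.py", line 10, in <lambda>
    sm=lambda k:(np.percentile(s[k],1)+np.percentile(s[k],99))/2
                 ~~~~~~~~~~~~~^^^^^^^^
    return _quantile_unchecked(
        a, q, axis, out, overwrite_input, method, keepdims, weights)
    return _ureduce(a,
                    func=_quantile_ureduce_func,
    ...<5 lines>...
                    overwrite_input=overwrite_input,
                    method=method)
    r = func(a, **kwargs)
    result = _quantile(arr,
                       quantiles=q,
    ...<2 lines>...
                       out=out,
                       weights=wgt)
    slices_having_nans = np.isnan(arr[-1, ...])
                                  ~~~^^^^^^^^^
IndexError: index -1 is out of bounds for axis 0 with size 0
```

View pics/w3.png

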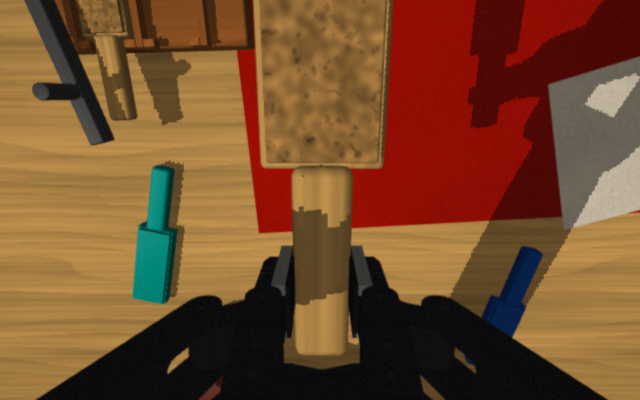

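```bash
python3 - <<'E'
from pad import *
f=dict(np.load("pics/w3.npz")); P,ok=pts(f)
x,y,z=P[...,0],P[...,1],P[...,2]
b=ok&(z>.025)&(z<.037)&(y>-.04)&(y<.22)&(x>.5)
X,Y=x[b],y[b]
# front edge: per-y-bin min x ; right edge: per-x-bin min y
def edge(u,v,lo,hi,st):
    o=[]
    for a in np.arange(lo,hi,st):
        k=(u>=a)&(u<a+st)
        if k.sum()>3:o.append((a+st/2,np.percentile(v[k],3)))
    return np.array(o)
e=edge(Y,X,-.02,.2,.01); print(np.round(e,4).tolist())
e=edge(X,Y,.54,.62,.008); print(np.round(e,4).tolist())
r=ok&(z>.042)&(z<.0505)&(y>-.03)&(y<.2)&(x>.5)
for xl in [.552,.57,.58,.59,.6]:
    k=r&(abs(x-xl)<.004); print(xl,np.round(np.histogram(y[k],np.arange(-.02,.21,.004))[0],0).tolist())
print("other paddle z", np.median(z[ok&(abs(y-.127)<.008)&(abs(x-.58)<.03)]))
for xl in np.arange(.465,.59,.012):
    k=ok&(z>.05)&(z<.0585)&(abs(x-xl)<.005)&(abs(y-.124)<.035); 
    if k.sum(): print(round(xl,3),k.sum(),np.round(np.percentile(y[k],[2,98]),4))
k=ok&(z>.05)&(z<.0585)&(abs(y-.124)<.012);print("handle end",x[k].min())
E
```

```text
[[-0.015, 0.5593], [-0.005, 0.5592], [0.005, 0.5591], [0.015, 0.5584], [0.025, 0.5575], [0.035, 0.5574], [0.045, 0.558], [0.055, 0.5573], [0.065, 0.5571], [0.075, 0.557], [0.085, 0.5661], [0.095, 0.5556], [0.105, 0.5553], [0.115, 0.5133], [0.145, 0.5542], [0.155, 0.5541], [0.165, 0.5536], [0.175, 0.5745], [0.185, 0.5999]]
[[0.552, 0.0923], [0.56, -0.0177], [0.568, -0.0186], [0.576, -0.0182], [0.584, -0.0178], [0.592, -0.0177], [0.6, -0.0177]]
0.552 [0, 0, 0, 0, 0, 0, 0, 0, 0, 0, 0, 0, 0, 0, 0, 0, 0, 0, 0, 0, 0, 0, 0, 0, 0, 0, 1, 2, 5, 4, 6, 3, 4, 35, 0, 0, 0, 0, 0, 0, 5, 12, 9, 9, 10, 1, 0, 0, 0, 0, 0, 0, 0, 0, 0, 0, 0]
0.57 [0, 0, 0, 0, 0, 0, 0, 0, 0, 5, 40, 26, 0, 0, 0, 0, 0, 0, 0, 0, 0, 0, 0, 0, 0, 0, 13, 39, 29, 0, 54, 24, 14, 15, 6, 9, 7, 4, 7, 11, 11, 7, 1, 10, 49, 25, 0, 0, 0, 0, 0, 0, 0, 0, 0, 0, 0]
0.58 [0, 0, 0, 0, 0, 0, 0, 0, 0, 2, 44, 31, 1, 0, 0, 0, 0, 0, 0, 0, 0, 0, 0, 0, 0, 0, 5, 51, 31, 0, 56, 5, 0, 0, 0, 0, 0, 0, 0, 0, 0, 0, 0, 9, 53, 30, 3, 0, 0, 0, 0, 0, 0, 0, 0, 0, 0]
0.59 [0, 0, 0, 0, 0, 0, 0, 0, 0, 0, 41, 37, 1, 0, 0, 0, 0, 0, 0, 0, 0, 0, 0, 0, 0, 0, 0, 49, 33, 1, 50, 9, 0, 0, 0, 0, 0, 0, 0, 0, 0, 0, 0, 5, 54, 35, 1, 0, 0, 0, 0, 0, 0, 0, 0, 0, 0]
0.6 [0, 0, 0, 0, 0, 0, 0, 0, 0, 0, 19, 17, 1, 0, 0, 0, 0, 0, 0, 0, 0, 0, 0, 0, 0, 0, 1, 21, 15, 1, 25, 4, 0, 0, 0, 0, 0, 0, 0, 0, 0, 0, 0, 1, 31, 14, 1, 0, 0, 0, 0, 0, 0, 0, 0, 0, 0]
other paddle z 0.053444380997519664
0.465 1 [0.1307 0.1307]
0.477 17 [0.1145 0.1324]
0.489 200 [0.1109 0.1326]
0.501 221 [0.1111 0.133 ]
0.513 222 [0.1113 0.1331]
0.525 220 [0.1119 0.134 ]
0.537 230 [0.112  0.1339]
0.549 224 [0.1125 0.1346]
0.561 246 [0.1124 0.1346]
0.573 476 [0.1037 0.1443]
0.585 475 [0.1037 0.145 ]
handle end 0.46972944077594037
```

The wrist view shows the held paddle straight in the fingers, blade at (325,90). The rack front is at top left, with the empty bay near (170,20), the other handle at (115,80) and the keeper post at (55,91). From this I take the rack origin as (0.657, 0.093) with yaw 1.75°, and the bay as (0.6275, 0.058).

jog_arm(motion="0 0 -0.09 0.06 0 0 0; 0 0.01 -0.18 0.15 0 0 -0.01; 0 0.02 -0.26 0.24 0 0 -0.02; 0 0.02 -0.312 0.32 0 0 -0.02; 0 0.02 -0.312 0.333 0 0 -0.02")

```text
time: 9.38
tool_pos: [0.4373, 0.0567, 0.127]
tool_rot: [-0.0, 1.0, 0.018, -0.003]
contact_force: [-0.2, -0.1, -1.1]
gripper_width: 0.266
grasp_force: 60.9
```

```bash
python3 - <<'E'
from mv import *
from pad import *
rel(([.5215,.0549,.075],tool(-88.25)))
f=grab_frame("wrist"); np.savez("pics/w4.npz",**f); P,ok=pts(f)
x,y,z=P[...,0],P[...,1],P[...,2]
b=ok&(z>.042)&(z<.05)&(x>.55)&(x<.68)&(abs(y-.09)<.12)
print(b.sum(),x[b].max())
for xl in [.59,.61,.63,.65]:
    k=b&(abs(x-xl)<.006);h=np.histogram(y[k],np.arange(-.02,.21,.004))[0];print(xl,[(round(-.018+.004*i,3),int(n)) for i,n in enumerate(h) if n>3])
E
```

```text
now [0.4373 0.0567 0.127 ] t 9.375 j [-0.04 -0.32  2.13 -0.    1.34  1.5 ] F [-0.2 -0.1 -1.1] w 0.266
[0.1688 0.0096 0.1028] [-0.0003  0.0045  0.0034]
756 0.564505253783083
0.59 []
0.61 []
0.63 []
0.65 []
```

jog_arm(motion="0 0.06 0.004 0.02 0 0 0; 0 0.13 0.009 0.05 0 0 0.003; 0 0.169 0.009 0.08 0 0 0.003; 0 0.169 0.009 0.1 0 0 0.003; 0 0.169 0.009 0.1 0 0 0.003")

```text
time: 10.05
tool_pos: [0.5241, 0.0528, 0.0806]
tool_rot: [0.0, 1.0, 0.013, -0.0]
contact_force: [0.1, 0.1, -1.7]
gripper_width: 0.265
grasp_force: 60.8
```

```bash
python3 - <<'E'
from mv import *
from pad import *
rel(([.5215,.0549,.045],tool(-88.25)),([.5215,.0549,.0385],tool(-88.25)))
f=grab_frame("wrist"); save(f,"w5.png"); np.savez("pics/w5.npz",**f)
E
```

```text
now [0.5241 0.0528 0.0806] t 10.05 j [-0.04 -0.04  1.97 -0.    1.21  1.5 ] F [ 0.1  0.1 -1.7] w 0.265
[-0.0051 -0.0043  0.0711] [ 0.0001  0.0005 -0.0025]
[-0.005  -0.0043  0.0841] [ 0.0001  0.0005 -0.0025]
```

View pics/w5.png

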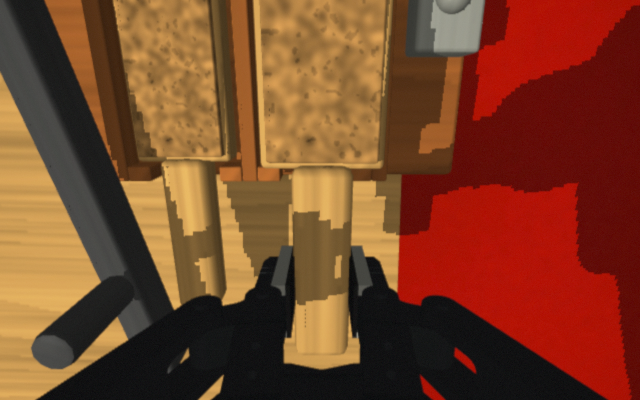

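The wrist view shows the held blade (325,80) centred over the empty bay, between the rib at (245,120) and the ball block's side (390,130). The other paddle is at (170,80). Lowering next.

jog_arm(motion="0 -0.005 -0.004 0.02 0 0 -0.002; 0 -0.005 -0.004 0.045 0 0 -0.002; 0 -0.005 -0.004 0.065 0 0 -0.002; 0 -0.005 -0.004 0.08 0 0 -0.002; 0 -0.005 -0.004 0.08 0 0 -0.002")

```text
time: 10.72
tool_pos: [0.5212, 0.0555, 0.0394]
tool_rot: [-0.0, 1.0, 0.015, -0.001]
contact_force: [0.2, 0.2, -1.0]
gripper_width: 0.263
grasp_force: 60.8
```

```bash
python3 - <<'E'
from mv import *
rel(([.5215,.0549,.0375],tool(-88.25)))
E
```

```text
now [0.5212 0.0555 0.0394] t 10.725 j [-0.04  0.02  1.99 -0.    1.13  1.5 ] F [ 0.2  0.2 -1. ] w 0.263
[0.0005 0.0013 0.0037] [-0.0001  0.0013  0.0002]
```

Two millimetres more, then open part way to stay clear of the neighbouring handle.

jog_arm(motion="0 0 0 0.004 0 0 0; 0 0 0 0.004 0 0 0; 30 0 0 0.004 0 0 0; 40 0 0 0.004 0 0 0; 50 0 0 0.004 0 0 0")

```text
time: 11.35
tool_pos: [0.5223, 0.0555, 0.0388]
tool_rot: [0.0, 1.0, 0.015, 0.0]
contact_force: [0.1, -0.2, -0.7]
gripper_width: 0.498
grasp_force: 0.0
```

jog_arm(motion="50 0 0 0.003 0 0 0; 50 0 0 -0.01 0 0 0; 50 0 0 -0.06 0 0 0; 50 0 0 -0.15 0 0 0; 50 0 0 -0.22 0 0 0")

```text
time: 11.98
tool_pos: [0.5224, 0.0555, 0.1507]
tool_rot: [0.0, 1.0, 0.015, 0.001]
contact_force: [0.4, -0.3, 0.8]
gripper_width: 0.5
grasp_force: 0.0
```

```bash
python3 - <<'E'
from mv import *
from pad import *
rel()
f=grab_frame("wrist"); save(f,"w6.png"); np.savez("pics/w6.npz",**f); P,ok=pts(f)
for d in cut_out("wrist","paddle"):
    q=P[ok&d["pixels"]]; print(round(d["p"],2),len(q),np.percentile(q,[5,50,95],axis=0).round(3).tolist())
print([(np.round(d["at"],4),round(d["p"],2)) for n in("paddle","keeper_grip","keeper_hinge","ball") for d in place_of("wrist",n)])
E
```

```text
now [0.5224 0.0555 0.1507] t 11.975 j [-0.04 -0.12  1.92  0.    1.34  1.5 ] F [ 0.4 -0.3  0.8] w 0.5
0.95 484 [[0.335, 0.093, 0.004], [0.388, 0.101, 0.018], [0.417, 0.109, 0.019]]
0.79 13372 [[0.504, 0.038, 0.049], [0.601, 0.057, 0.053], [0.65, 0.079, 0.055]]
[(array([0.6315, 0.0606, 0.0349]), 0.82), (array([0.5057, 0.1474, 0.1013]), 0.61), (array([0.6402, 0.    , 0.0662]), 0.74)]
```

View pics/w6.png

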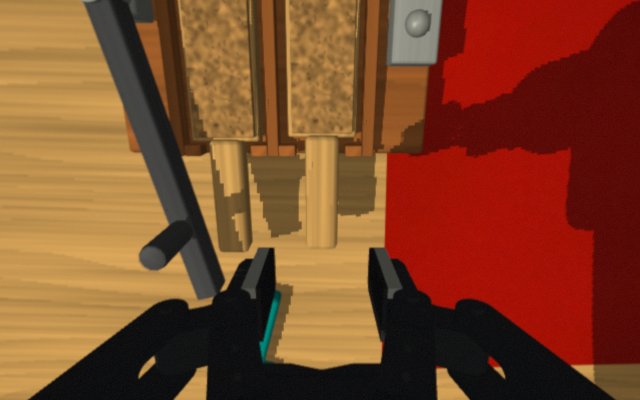

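The view shows the paddle seated in its bay, blade at (322,70) and handle at (322,190), level with its neighbour. The keeper bar is at left, with its post at (165,245). Next I push the bar shut using shut, leaned fingers.

```bash
cat > kp.py <<'E'
from mv import *
th=np.radians(1.75);C=np.array([[np.cos(th),-np.sin(th)],[np.sin(th),np.cos(th)]]);O=np.array([.657,.093])
def fing(q,r=.022,z=.1,lean=38):
    p=np.array([0,.092])+.15*np.array([-np.sin(q),-np.cos(q)])+r*np.array([-np.cos(q),np.sin(q)])
    return (np.r_[O+C@p,z],tool(-88.25,lean,1.75))
E
python3 - <<'E'
from kp import *
rel(([.47,.13,.23],tool(-88.25,20,1.75)),(fing(1.35,.045,.19)),(fing(1.35,.045,.1)))
E
```

```text
now [0.521  0.0555 0.147 ] t 12.275 j [-0.04 -0.12  1.93 -0.    1.34  1.5 ] F [0.3 0.7 0.3] w 0.499
[-0.0978 -0.1521 -0.1657] [-1.000e-04  2.342e-01  2.000e-04]
[-0.0385 -0.2728 -0.0858] [-1.000e-04  4.437e-01  2.000e-04]
[-0.038  -0.2727  0.0942] [-1.000e-04  4.437e-01  2.000e-04]
```

jog_arm(motion="20 -0.02 0 -0.1 0 0.06 0; 0 -0.06 -0.06 -0.166 0 0.17 0; 0 -0.098 -0.15 -0.166 0 0.28 0; 0 -0.07 -0.24 -0.166 0 0.38 0; 0 -0.04 -0.273 -0.14 0 0.444 0")

```text
time: 12.9
tool_pos: [0.4968, 0.1935, 0.218]
tool_rot: [-0.006, 0.944, 0.016, 0.329]
contact_force: [1.2, 0.3, -0.8]
gripper_width: -0.004
grasp_force: 0.0
```

```bash
python3 - <<'E'
from kp import *
rel((fing(1.35,.045,.1)))
E
```

```text
now [0.4968 0.1935 0.218 ] t 12.9 j [ 0.33 -0.57  2.25 -0.24  0.83  1.97] F [ 1.2  0.3 -0.8] w -0.004
[-0.1452  0.0048  0.186 ] [-0.0021 -0.0047  0.0017]
```

jog_arm(motion="0 -0.03 0 0.04 0 0 0; 0 -0.08 0 0.1 0 0 0; 0 -0.13 0.003 0.165 0 0 0; 0 -0.145 0.005 0.186 0 0 0; 0 -0.145 0.005 0.186 0 0 0")

```text
time: 13.52
tool_pos: [0.4975, 0.1884, 0.0989]
tool_rot: [-0.005, 0.945, 0.015, 0.325]
contact_force: [0.6, 1.0, 0.6]
gripper_width: -0.003
grasp_force: 0.0
```

```bash
python3 - <<'E'
from kp import *
rel(*[fing(q) for q in (1.35,1.2,1.05,.9,.75,.6,.45)])
grab_frame("top");print([(np.round(d["at"],4),d["p"]) for d in __import__("plant").place_of("top","keeper_grip")])
E
```

```text
now [0.4975 0.1884 0.0989] t 13.525 j [ 0.31 -0.4   2.35 -0.32  0.58  2.07] F [0.6 1.  0.6] w -0.003
[0.0097 0.0393 0.0048] [0.0005 0.0001 0.0004]
[0.015  0.0842 0.009 ] [0.0005 0.0001 0.0004]
[0.0256 0.1276 0.0173] [0.0005 0.0001 0.0004]
[0.0411 0.1685 0.0295] [0.0005 0.0001 0.0004]
[0.0613 0.206  0.0453] [0.0005 0.0001 0.0004]
[0.0857 0.2393 0.0644] [0.0005 0.0001 0.0004]
[0.1138 0.2675 0.0864] [0.0005 0.0001 0.0004]Traceback (most recent call last):
  File "<stdin>", line 3, in <module>
NameError: name 'grab_frame' is not defined
```

jog_arm(motion="0 0.01 0.039 0.005 0 0 0; 0 0.015 0.084 0.009 0 0 0; 0 0.026 0.128 0.017 0 0 0; 0 0.041 0.168 0.03 0 0 0; 0 0.061 0.206 0.045 0 0 0")

```text
time: 14.15
tool_pos: [0.5412, 0.0865, 0.1048]
tool_rot: [-0.005, 0.944, 0.015, 0.329]
contact_force: [-0.2, 1.2, 0.1]
gripper_width: 0.002
grasp_force: 0.2
```

```bash
python3 - <<'E'
from kp import *
from look import *
rel(*[fing(q) for q in (.6,.5,.4,.3,.22)])
f=grab_frame("top");P,ok=pts(f);print([(np.round(d["at"],4),round(d["p"],2)) for d in place_of("top","keeper_grip")])
E
```

```text
now [0.5412 0.0865 0.1048] t 14.15 j [ 0.02 -0.4   2.34  0.02  0.54  1.55] F [-0.2  1.2  0.1] w 0.002
[0.0145 0.0328 0.0237] [-0.0002 -0.005   0.0002]
[0.0327 0.0522 0.0382] [-0.0002 -0.005   0.0002]
[0.0524 0.0692 0.0538] [-0.0002 -0.005   0.0002]
[0.0733 0.0836 0.0703] [-0.0002 -0.005   0.0002]
[0.0907 0.0932 0.0842] [-0.0002 -0.005   0.0002]
[(array([0.5505, 0.0761, 0.1031]), 0.79)]
```

jog_arm(motion="0 0.012 0.03 0.021 0 -0.004 0; 0 0.032 0.052 0.037 0 -0.004 0; 0 0.052 0.069 0.053 0 -0.004 0; 0 0.073 0.083 0.07 0 -0.004 0; 0 0.09 0.093 0.084 0 -0.004 0")

```text
time: 14.88
tool_pos: [0.6032, 0.0425, 0.0974]
tool_rot: [-0.005, 0.946, 0.015, 0.325]
contact_force: [0.4, -1.0, -0.6]
gripper_width: -0.001
grasp_force: 0.2
```

```bash
python3 - <<'E'
from kp import *
from look import *
rel(*[fing(q) for q in (.22,.15,.1,.05,0)])
f=grab_frame("top");print([(np.round(d["at"],4),round(d["p"],2)) for d in place_of("top","keeper_grip")])
f=grab_frame("wrist");save(f,"w7.png");print([(np.round(d["at"],4),round(d["p"],2)) for d in place_of("wrist","keeper_grip")])
f=grab_frame("scene");print([(np.round(d["at"],4),round(d["p"],2)) for d in place_of("scene","keeper_grip")])
E
```

```text
now [0.6032 0.0425 0.0974] t 14.875 j [-0.09 -0.21  2.21  0.15  0.5   1.34] F [ 0.4 -1.  -0.6] w -0.001
[ 0.005   0.0015 -0.0028] [-0.0002  0.0014  0.0003]
[0.0209 0.0084 0.0096] [-0.0002  0.0014  0.0003]
[0.0324 0.0125 0.0185] [-0.0002  0.0014  0.0003]
[0.0441 0.0158 0.0276] [-0.0002  0.0014  0.0003]
[0.0559 0.0184 0.0368] [-0.0002  0.0014  0.0003]
[(array([0.6115, 0.0446, 0.1041]), 0.61)]
[(array([0.6189, 0.0379, 0.1019]), 0.76)]
[]
```

View pics/w7.png

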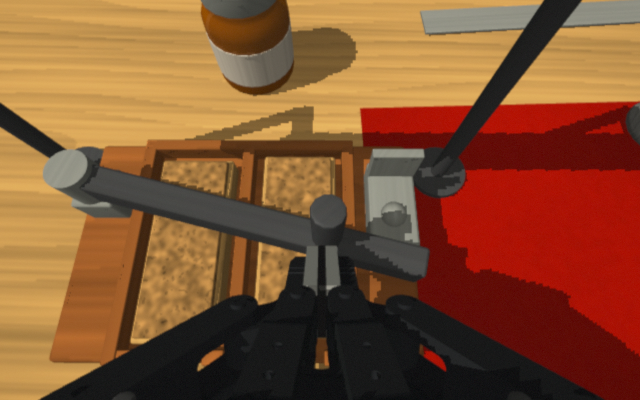

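The view shows the shut fingers right behind the post (328,215) and the bar about 0.25 rad open. The ball at (393,213) is just ahead of the bar, and both paddles are in place. I'll push over the ball.

jog_arm(motion="0 0.012 0.004 0.002 0 0 0; 0 0.021 0.008 0.008 0 0 0; 0 0.032 0.012 0.017 0 0 0; 0 0.044 0.015 0.026 0 0 0; 0 0.056 0.018 0.035 0 0 0")

```text
time: 15.8
tool_pos: [0.6349, 0.0347, 0.099]
tool_rot: [-0.005, 0.946, 0.015, 0.323]
contact_force: [-3.7, 1.6, 2.4]
gripper_width: -0.004
grasp_force: 1.7
```

```bash
python3 - <<'E'
from kp import *
from look import *
rel(fing(0),fing(0,.018),fing(0,.014))
f=grab_frame("top");print([(np.round(d["at"],4),round(d["p"],2)) for d in place_of("top","keeper_grip")])
f=grab_frame("wrist");np.savez("pics/w8.npz",**f);print([(np.round(d["at"],4),round(d["p"],2)) for d in place_of("wrist","keeper_grip")])
E
```

```text
now [0.6349 0.0347 0.099 ] t 15.8 j [-0.1  -0.13  2.13  0.17  0.49  1.32] F [-3.7  1.6  2.4] w -0.004
[0.0042 0.0008 0.0007] [-0.0006  0.0036  0.    ]
[0.0105 0.0008 0.0056] [-0.0006  0.0036  0.    ]
[0.0168 0.0008 0.0105] [-0.0006  0.0036  0.    ]
[(array([0.6457, 0.0346, 0.1049]), 0.59)]
[(array([0.6495, 0.0366, 0.1024]), 0.75)]
```

jog_arm(motion="0 0.006 0.001 0.003 0 0 0; 0 0.011 0.001 0.006 0 0 0; 0 0.015 0.001 0.009 0 0 0; 0 0.018 0.001 0.0115 0 0 0; 0 0.018 0.001 0.0115 0 0 0")

```text
time: 16.62
tool_pos: [0.6446, 0.0343, 0.1004]
tool_rot: [-0.005, 0.947, 0.015, 0.322]
contact_force: [-18.3, -2.1, 11.8]
gripper_width: 0.0
grasp_force: 9.2
```

```bash
python3 - <<'E'
from kp import *
from look import *
rel(fing(0,.014),fing(0,.010))
f=grab_frame("top");print([(np.round(d["at"],4),round(d["p"],2)) for d in place_of("top","keeper_grip")])
f=grab_frame("wrist");print([(np.round(d["at"],4),round(d["p"],2)) for d in place_of("wrist","keeper_grip")])
E
```

```text
now [0.6446 0.0343 0.1004] t 16.625 j [-0.1  -0.11  2.11  0.16  0.5   1.33] F [-18.3  -2.1  11.8] w 0.0
[-0.0002 -0.0007  0.0009] [-0.0003  0.0046  0.0007]
[ 0.0061 -0.0006  0.0058] [-0.0003  0.0046  0.0007]
[]
[(array([0.6176, 0.1256, 0.037 ]), 0.23)]
```

jog_arm(motion="0 0 0 0 0 0 0; 0 -0.03 0 -0.025 0 0 0; 0 -0.06 0 -0.06 0 0 0; 0 -0.09 0 -0.14 0 0 0; 0 -0.1 0 -0.2 0 0 0")

```text
time: 17.45
tool_pos: [0.5437, 0.0313, 0.1489]
tool_rot: [-0.005, 0.946, 0.015, 0.324]
contact_force: [1.0, 0.2, 0.2]
gripper_width: 0.002
grasp_force: 0.0
```

```bash
python3 - <<'E'
from kp import *
from look import *
rel()
f=grab_frame("wrist");save(f,"w9.png");P,ok=pts(f);np.savez("pics/w9.npz",**f)
print([(n,np.round(d["at"],4),round(d["p"],2)) for n in ("keeper_grip","keeper_hinge","ball") for d in place_of("wrist",n)])
x,y,z=P[...,0],P[...,1],P[...,2]
m=ok&(z>.074)&(z<.086)&(x>.6)&(x<.7)&(y<.17)&(y>-.03)
for yl in np.arange(-.025,.17,.02):
    k=m&(abs(y-yl)<.005)
    if k.sum()>5: print(round(yl,3),k.sum(),np.round(np.percentile(x[k],[3,50,97]),4))
E
```

```text
now [0.5437 0.0313 0.1489] t 17.45 j [-0.13 -0.49  2.31  0.16  0.67  1.32] F [1.  0.2 0.2] w 0.002
[('keeper_hinge', array([0.6537, 0.1813, 0.0619]), 0.78), ('ball', array([ 0.6379, -0.0026,  0.0626]), 0.88)]
-0.005 393 [0.6516 0.6611 0.6742]
0.015 330 [0.651  0.6585 0.6729]
0.035 118 [0.6501 0.6512 0.6537]
0.055 269 [0.6499 0.6555 0.6645]
0.075 273 [0.6493 0.6549 0.6639]
0.095 278 [0.6489 0.6547 0.664 ]
0.115 277 [0.6484 0.6543 0.6638]
0.135 274 [0.6479 0.654  0.6633]
0.155 284 [0.6473 0.6527 0.6625]
```

View pics/w9.png

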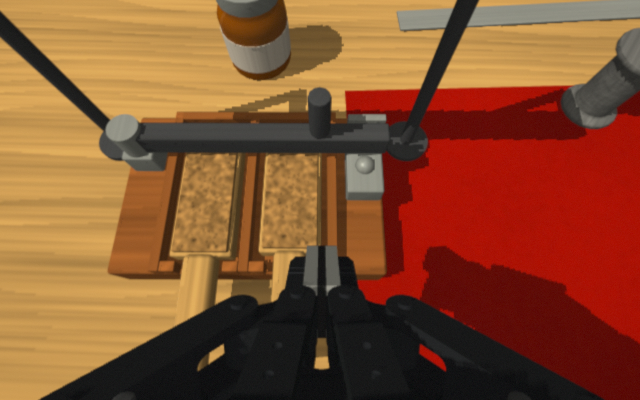

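The view shows the bar shut: it lies across both paddles at row 137, and the ball at (365,165) has popped up on the robot side. The bar's slope of 0.027 rad matches the rack's yaw within measurement error. The gripper is clear of everything.

```bash
python3 -c "
from plant import *
print(job_done())"
```

```text
the job is handed in; nothing more can be done
None
```

The strop paddle lies leather face up in the empty bay and has been let go; the keeper bar is past its spring ball and shut against its stop, and the job was handed in at about 17.5 s, with no verdict returned.

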